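Load the flasks into the bench hood and start it

TASK

Raise the hood's front sash fully by its handle, pull the carriage all the way out, and set every amber flask upright in a pot of its own, lowering each one gently to the bottom of the pot and letting go. Then push the carriage fully home, lower the sash fully shut by its handle, and last of all press the block plug fully home in its socket to start the hood. Leave the other things on the bench where they are.

Things in the scene. Friction and masses are not known exactly. Their poses are not given: they have to be found in the camera images.
- hood: fixed clear-walled bench hood with white posts, 384 wide, 225 deep, 472 tall, front open below 240 mm. Origin on the bench under the middle of the sash's front face; x points level into the hood (away from the robot, yaw within 0.1 rad), y to its left, z up. Only the sash handle and the carriage stand before the posts, whose front is 5 mm behind the origin
- sash (a joint): height of the clear front sash in m: 0 down (shut, lower edge 10 mm above the bench), 0.21 fully up. The panel is 340 wide, 200 tall. It stays where it is left (balanced by friction): lifting takes about 11 N, lowering 3 to 4 N
- sash_grip (a point): middle of the sash handle, a level steel bar 14 dia, 140 long along the hood's y, 56 mm before the sash's front face, held at its two ends by 12 dia posts; 70 mm above the bench when shut and 280 mm when fully up. It is free all round for 40 mm or more, but the sash and hood front rise behind it
- carriage: steel carriage 320 wide on small wheels, with four deep open aluminium pots in a row along y, each 75 outer dia, 69 inner dia, 59 deep, rim 88 mm above the bench. Slides level along the hood's x only: home when its origin is on the hood's origin (axes alike), fully out when 255 mm along minus x from it. About 3 N of friction; stays where left
- carriage_grip (a point): middle of the carriage's handle, a level steel bar 14 dia, 120 long along the hood's y, 70 mm above the bench, 42 mm before the carriage's low front plate (top at 50 mm) and 48 mm before the pots. With the carriage home it lies 22 mm inside the hood, behind the shut sash, reached only under the raised sash, tool tilted some 40 degrees towards the hood
- pot1 (a point): middle of the inner floor of pot 1 (1 is at the hood's +y end, 4 at the -y end, 78 mm apart), 29 mm above the bench; with the carriage home 108 mm inside the hood
- pot2 (a point): middle of the inner floor of pot 2 (1 is at the hood's +y end, 4 at the -y end, 78 mm apart), 29 mm above the bench; with the carriage home 108 mm inside the hood
- pot3 (a point): middle of the inner floor of pot 3 (1 is at the hood's +y end, 4 at the -y end, 78 mm apart), 29 mm above the bench; with the carriage home 108 mm inside the hood
- pot4 (a point): middle of the inner floor of pot 4 (1 is at the hood's +y end, 4 at the -y end, 78 mm apart), 29 mm above the bench; with the carriage home 108 mm inside the hood
- flask1: flat-bottomed round amber glass flask with white stopper (2 or 3 of the four are there), 124 tall, 0.14 to 0.26 kg, weight low in its thick 54 dia foot: round body 58 dia up to 60 mm, neck 24 dia from 60 to 108 mm, stopper 28 dia on top. Origin at the middle of its foot, z up
- flask2: flat-bottomed round amber glass flask with white stopper (2 or 3 of the four are there), 124 tall, 0.14 to 0.26 kg, weight low in its thick 54 dia foot: round body 58 dia up to 60 mm, neck 24 dia from 60 to 108 mm, stopper 28 dia on top. Origin at the middle of its foot, z up
- flask3: flat-bottomed round amber glass flask with white stopper (2 or 3 of the four are there), 124 tall, 0.14 to 0.26 kg, weight low in its thick 54 dia foot: round body 58 dia up to 60 mm, neck 24 dia from 60 to 108 mm, stopper 28 dia on top. Origin at the middle of its foot, z up
- flask4: flat-bottomed round amber glass flask with white stopper (2 or 3 of the four are there), 124 tall, 0.14 to 0.26 kg, weight low in its thick 54 dia foot: round body 58 dia up to 60 mm, neck 24 dia from 60 to 108 mm, stopper 28 dia on top. Origin at the middle of its foot, z up
- plug: white block plug standing on the bench, 80 tall: foot block 50 (x) x 40 (y) x 34 tall, flange 66 x 56 from 34 to 44 mm, grip block 26 (x) x 46 (y) from 44 to 80 mm. Origin at the middle of its underside, z up; either way round fits
- socket_hole0 (a point): middle of the mouth of the upright socket hole in a fixed grey box (120 x 110, 60 tall, top 60 mm above the bench). The hole is 53 (x) x 43 (y) mm, 36 deep, chamfered 3 mm at the mouth; x along its longer side, z up. The plug is home when its flange lies on the box (its origin 34 mm below this point)
- beaker: bystander: open glass beaker, 64 dia x 75 tall, stands among the flasks or on the other side; leave it alone
- wash_bottle: bystander: white plastic bottle, 66 dia x 170 tall; leave it alone
- jar: bystander: squat glass jar with black cap, 64 dia x 75 tall; leave it alone
- spatula: bystander: flat steel spatula lying on the bench; leave it alone
- timer: bystander: grey plastic timer, 50 x 80 x 30; leave it alone
- petri: bystander: clear dish, 90 dia x 30 tall; leave it alone
Not all that is in view belongs to the job. Leave any green or red look-alike of the flask1 alone.

How it is judged:
By the outcome, as a careful person would: the job done as asked, in the order asked, and still so for the second after the job is handed in, with the robot touching nothing.
Of flask1, flask2, flask3, flask4 only 2 to 3 are there at a start; the rules pass over those that are not, and their reading is None.
At some moment in a run one of flask1, flask2, flask3, flask4, plug may be knocked a few centimetres aside while the robot is not near it.
It also fails if it takes over 210 s, if anything falls off the work surface, if the arm or the gripper's body presses on something with over 40 N, if the wrist force passes 120 N, or if a joint passes its speed limit or range.

ROBOT

A 6-joint arm with a two-finger parallel gripper is mounted at the origin on the work surface. World frame = base frame: x ahead of the robot, y to its left, z up, the work surface at z = 0. Lengths are in m, angles in rad, forces in N, time in s.
With the tool pointing down it reaches from about 0.275 to 0.875 m from the base axis. Payload 12.5 kg.
Tool frame: the origin (TCP) lies on the centre line of the jaws, within the pads' length; the fingertips stand r.finger_overhang ahead of it and the grasp point (between the pads) lies 3 mm ahead of it (r.finger_overhang is the distance from the TCP to the fingertips, in m); z points along the fingers, y is the direction in which the jaws open and shut (so a half turn about z gives the same grasp; the last joint's range is limited). The gripper opens to 85 mm and grips with 20 to 120 N. Pads are 22 mm wide; open, the fingers measure 114 mm over their backs; the gripper's body (76 mm by 85 mm) begins 54 mm behind the grasp point. The pads swing forward as they close: fully open they stand 13 mm farther back than shut.
Start: joints at [-1.379, 0.351, 1.652, -0, 1.139, -0.085], TCP at [0.15, -0.529, 0.253] pointing down, gripper open.
Joint ranges: [-2.75, 2.75], [-0.79, 2.1], [0.01, 2.65], [-1.57, 4.71], [0.07, 3.14], [-2.87, 2.87]. Speed limits (rad/s): [2.22, 2.22, 2.79, 3.14, 3.14, 3.14].

INTERFACE

Orientations are given as a unit quaternion [x, y, z, w].
In Python, from cell import r, optics gives the robot as it stands. The module is installed in compiled form; this text tells all that it offers. Calls block until the motion is done:
- r.move_to(position, orientation): joint-space move of the TCP to a pose.
- r.move_linear(position, rot=None, vel=0.15): straight line of the TCP; rot=None keeps the orientation; vel is the mean speed in m/s.
- r.set_joints(angles): joint-space move.
- r.set_gripper(opening, squeeze=None): opening from 0.0 (shut) to 1.0 (fully open); squeeze is the grip in N (None keeps the last); returns when the fingers have stopped.
- r.sleep(seconds).
- r.inverse_kinematics(position, orientation): joint angles nearest the present ones, or None.
- optics.get_image(name): name is "scene" or "top" or "wrist"; returns a dict with "pixels" (384x512x3 uint8, red, green, blue), "depth" (384x512 float32, m along the optical axis (not along the pixel's ray), 0 where there is no reading), "fx", "fy", "cx", "cy" (pixels), "camera_from_world" (4x4, takes a point from world to camera coordinates); the wrist camera has in their place "mount" (4x4, takes a point from camera to tool coordinates, whose origin is the TCP and whose axes are the flange's). Camera axes: x right, y down, z forward; pixel columns grow to the right and rows downward; lengths in m; the calibration is good to about 2 mm. A picture is of the moment at which its call begins: read the wrist's pose just before it.
A pose or a line that the arm cannot do raises r.PlanningError and nothing moves.
- r.hand_in(): hands the job in, once; it reports no verdict.
Readings, each from a call of its own:
- r.current_t(): time.
- r.current_q(): joint angles.
- r.current_qvel(): joint speeds.
- r.current_effort(): joint torques, N m.
- r.current_tool_pos(): TCP position.
- r.current_ee_rot(): TCP orientation.
- r.current_contact_force(): force on the tool from outside, world axes, zero at the start.
- r.current_torque(): the same for the moment, N m.
- r.current_opening(): opening from 0.0 (shut) to 1.0 (fully open).
Only numpy, scipy, OpenCV 4.12 (cv2) and the standard library are available. Lean on these libraries where they do the work, as an engineer would, in place of code of your own. Each camera call takes 0.05 s, during which the arm holds its last target.

## Working session

There is one attempt and no reset: what is moved stays moved. The work goes in short steps, each a Python script; the robot and the scene stay as the last script left them, time stands still between calls to the robot, and variables do not carry over. Pictures are saved under pics/ and viewed, and the job is handed in when it is done.

```bash
mkdir -p pics; ls; cat > h.py <<'E'
import numpy as np, cv2
from cell import r, optics
from scipy.spatial.transform import Rotation as R
def snap(n,f):
    T=None
    if n=='wrist':
        p=np.array(r.current_tool_pos());q=r.current_ee_rot()
        T=np.eye(4);T[:3,:3]=R.from_quat(q).as_matrix();T[:3,3]=p
    d=optics.get_image(n)
    W=np.linalg.inv(np.array(d['camera_from_world'])) if T is None else T@np.array(d['mount'])
    np.savez('pics/'+f+'.npz',depth=d['depth'],W=W,K=[d['fx'],d['fy'],d['cx'],d['cy']],pix=d['pixels'])
    cv2.imwrite('pics/'+f+'.png',d['pixels'][:,:,::-1])
def load(f): return np.load('pics/'+f+'.npz')
def pt(d,u,v,w=0):
    fx,fy,cx,cy=d['K']; z=d['depth'][v-w:v+w+1,u-w:u+w+1]; z=np.median(z[z>0]) if (z>0).any() else 0
    return (d['W']@[ (u-cx)/fx*z,(v-cy)/fy*z,z,1])[:3]
def onplane(d,u,v,h):
    fx,fy,cx,cy=d['K']; ray=d['W'][:3,:3]@[(u-cx)/fx,(v-cy)/fy,1]; o=d['W'][:3,3]
    return o+ray*(h-o[2])/ray[2]
def cloud(d):
    fx,fy,cx,cy=d['K'];z=d['depth'];v,u=np.mgrid[:z.shape[0],:z.shape[1]]
    P=np.stack([(u-cx)/fx*z,(v-cy)/fy*z,z,np.ones_like(z)],-1)@d['W'].T
    P=P[...,:3];P[z<=0]=np.nan
    return P
E
python3 - <<'E'
from h import *
snap('scene','s0');snap('top','t0');snap('wrist','w0')
print(r.current_t(),r.finger_overhang,load('s0')['W'],load('t0')['W'],load('w0')['W'], load('t0')['K'])
E
```

```text
pics
0.15 0.022 [[-0.7338781  -0.63907318  0.23023555  0.24661581]
 [-0.67924334  0.6939779  -0.23879522  0.3497893 ]
 [-0.00717076 -0.33163254 -0.94338138  1.35332341]
 [ 0.          0.          0.          1.        ]] [[ 4.01512466e-04 -9.92177705e-01  1.24832853e-01  3.34489421e-01]
 [-9.99957977e-01 -1.54166960e-03 -9.03700101e-03  4.08769293e-02]
 [ 9.15876194e-03 -1.24823978e-01 -9.92136629e-01  1.66165009e+00]
 [ 0.00000000e+00  0.00000000e+00  0.00000000e+00  1.00000000e+00]] [[ 2.72609422e-01 -9.22643595e-01 -2.72787280e-01  2.18776538e-01]
 [-9.62124512e-01 -2.61636721e-01 -7.65679478e-02 -5.08969665e-01]
 [-7.26242771e-04  2.83328473e-01 -9.59022653e-01  3.73518707e-01]
 [ 0.00000000e+00  0.00000000e+00  0.00000000e+00  1.00000000e+00]] [487.80404206 487.80404206 258.13088489 190.46644902]
```

View pics/s0.png

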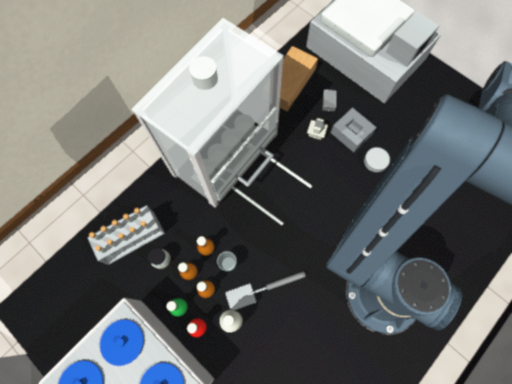

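View pics/t0.png

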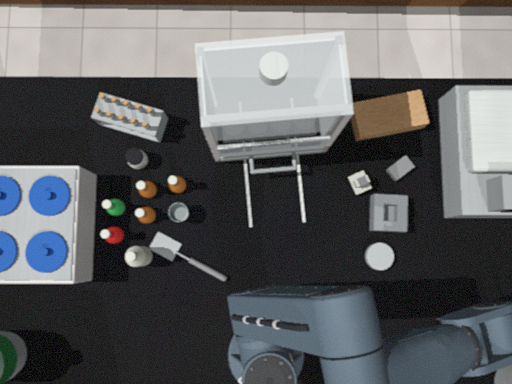

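View pics/w0.png

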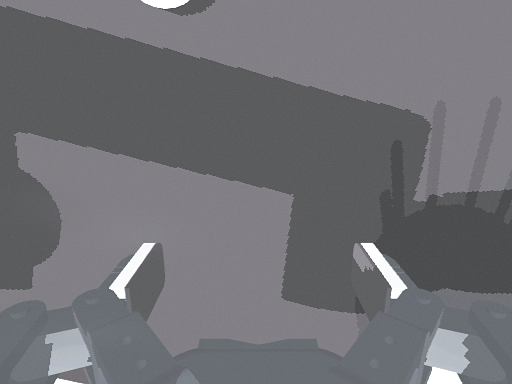

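Three amber flasks are in the top view, near (176,184), (147,188) and (145,214). The beaker is at (178,212), the plug at (360,182) and the socket at (388,213). The hood opens toward the robot. I'll enlarge crops next.

```bash
python3 - <<'E'
from h import *
a=cv2.imread('pics/t0.png')
cv2.imwrite('pics/t0a.png',cv2.resize(a[120:240,190:320],None,fx=6,fy=5,interpolation=cv2.INTER_CUBIC)[:600])
b=cv2.resize(a[145:275,90:200],None,fx=4,fy=4,interpolation=cv2.INTER_CUBIC)
c=cv2.resize(a[145:275,335:425],None,fx=4,fy=4,interpolation=cv2.INTER_CUBIC)
cv2.imwrite('pics/t0b.png',np.hstack([b,c]))
E
```

```text
(no output)
```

View pics/t0a.png

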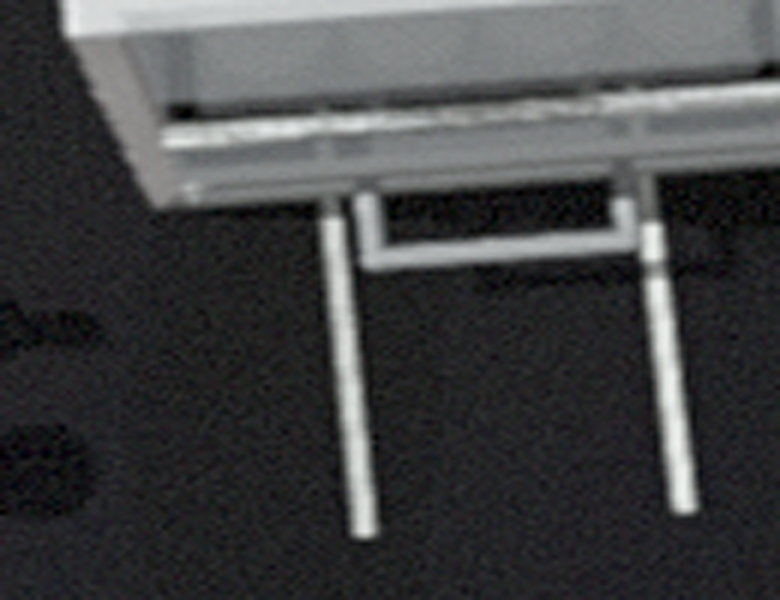

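View pics/t0b.png

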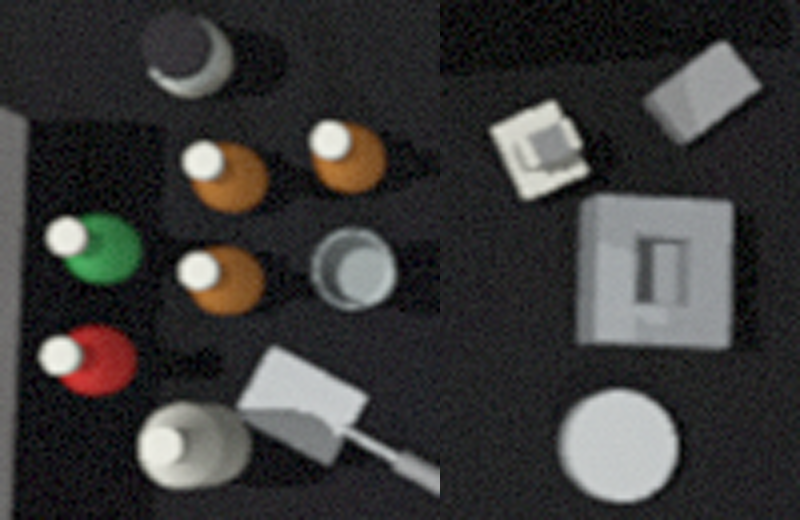

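```bash
python3 - <<'E'
from h import *
np.set_printoptions(precision=4,suppress=True)
d=load('t0');s=load('s0')
a=onplane(d,251.7,172.4,.072);b=onplane(d,295.3,168,.072)
print('handle',a,b,np.linalg.norm(a-b),(a+b)/2, 'yaw',np.arctan2(-(a-b)[0],(a-b)[1]))
for x,y in [(172.75,179.75),(141,185),(139.75,212.5)]: print('flask',onplane(d,x,y,.124))
for x,y in [(250.8,227),(245,163),(304,222),(298.3,165)]: print('rail',onplane(d,x,y,.005))
f=lambda x,y,h:onplane(d,335+(x-440)/4,145+y/4,h)
P=[f(x,y,.044) for x,y in [(490,130),(557,100),(592,172),(524,200)]]
print('plug',np.array(P),np.mean(P,0))
P=[f(x,y,.06) for x,y in [(637,236),(688,236),(688,306),(637,306)]]
print('hole',np.array(P),np.mean(P,0))
P=[f(x,y,.06) for x,y in [(597,197),(733,202),(731,348),(590,345)]]
print('box',np.array(P),np.mean(P,0))
# depth cross check
C=cloud(d)
for n,(lo,hi) in {'top':(.03,.15)}.items():
    for c in [(.56,.39)]: pass
Q=C.reshape(-1,3)
print('depth at cap',pt(d,173,180),pt(d,141,185),pt(d,140,212),'handle',pt(d,273,170),'box',pt(d,375,200))
E
```

```text
handle [0.5946 0.0476 0.072 ] [ 0.6096 -0.0965  0.072 ] 0.14488308466915725 [ 0.6021 -0.0244  0.072 ] yaw 0.10374510371949398
flask [0.5619 0.2985 0.124 ]
flask [0.5449 0.3987 0.124 ]
flask [0.4574 0.4    0.124 ]
rail [0.418  0.0506 0.005 ]
rail [0.6383 0.0711 0.005 ]
rail [ 0.4352 -0.1301  0.005 ]
rail [ 0.6317 -0.1127  0.005 ]
plug [[ 0.5824 -0.2741  0.044 ]
 [ 0.608  -0.3311  0.044 ]
 [ 0.547  -0.3589  0.044 ]
 [ 0.5233 -0.3012  0.044 ]] [ 0.5652 -0.3163  0.044 ]
hole [[ 0.4916 -0.3907  0.06  ]
 [ 0.4916 -0.4329  0.06  ]
 [ 0.4338 -0.4309  0.06  ]
 [ 0.4337 -0.3888  0.06  ]] [ 0.4627 -0.4108  0.06  ]
box [[ 0.524  -0.3585  0.06  ]
 [ 0.52   -0.4713  0.06  ]
 [ 0.3993 -0.4651  0.06  ]
 [ 0.4017 -0.3491  0.06  ]] [ 0.4612 -0.411   0.06  ]
depth at cap [0.5607 0.2973 0.1265] [0.5449 0.3988 0.1238] [0.459  0.3995 0.1232] handle [ 0.5979 -0.0216  0.1004] box [ 0.5049 -0.3606  0.0592]
```

```bash
cat >> h.py <<'E'
def ori(th,yaw,flip=1):
    xh=np.array([np.cos(yaw),np.sin(yaw),0]);up=np.array([0,0,1.])
    z=np.sin(th)*xh-np.cos(th)*up
    y=flip*(np.cos(th)*xh+np.sin(th)*up)
    return R.from_matrix(np.stack([np.cross(y,z),y,z],1)).as_quat()
class Hood:
    o=np.array([.658,-.019,0]);yaw=.095
    @classmethod
    def w(c,x,y,z):
        return c.o+np.array([np.cos(c.yaw)*x-np.sin(c.yaw)*y,np.sin(c.yaw)*x+np.cos(c.yaw)*y,z])
def st(): print('t %.1f'%r.current_t(),'p',np.round(r.current_tool_pos(),4),'F',np.round(r.current_contact_force(),1),'op %.3f'%r.current_opening())
E
python3 - <<'E'
from h import *
H=Hood;np.set_printoptions(precision=3,suppress=True)
for fl in (1,-1):
  for deg in (30,40,50):
    q=ori(np.radians(deg),H.yaw,fl); z=R.from_quat(q).as_matrix()[:,2]
    for n,p in [('sash0',H.w(-.056,0,.07)),('pre',H.w(-.056,0,.07)-.15*z),('sash1',H.w(-.056,0,.28)),('car',H.w(.022,0,.07)),('carout',H.w(-.233,0,.07))]:
        print(fl,deg,n,p,r.inverse_kinematics(p-.003*z,q))
E
```

```text
1 30 sash0 [ 0.602 -0.024  0.07 ] [-0.172  0.576  1.966  0.968  0.161 -1.195]
1 30 pre [ 0.528 -0.031  0.2  ] [-0.22   0.217  2.081  0.439  0.373 -0.687]
1 30 sash1 [ 0.602 -0.024  0.28 ] [-0.172  0.229  1.827  0.239  0.59  -0.432]
1 30 car [ 0.68  -0.017  0.07 ] [-0.135  0.668  1.764  0.527  0.228 -0.715]
1 30 carout [ 0.426 -0.041  0.07 ] [-0.323  0.401  2.385  2.125  0.241 -2.506]
1 40 sash0 [ 0.602 -0.024  0.07 ] [-0.192  0.592  2.054  2.346  0.258 -2.586]
1 40 pre [ 0.506 -0.033  0.185] [-0.27   0.207  2.24   1.443  0.234 -1.725]
1 40 sash1 [ 0.602 -0.024  0.28 ] [-0.192  0.198  1.936  0.519  0.376 -0.711]
1 40 car [ 0.68  -0.017  0.07 ] [-0.15   0.672  1.858  1.995  0.172 -2.19 ]
1 40 carout [ 0.426 -0.041  0.07 ] None
1 50 sash0 [ 0.602 -0.024  0.07 ] None
1 50 pre [ 0.488 -0.035  0.166] [-0.328  0.267  2.378  2.345  0.456 -2.681]
1 50 sash1 [ 0.602 -0.024  0.28 ] [-0.213  0.19   2.036  1.3    0.244 -1.494]
1 50 car [ 0.68  -0.017  0.07 ] [-0.165  0.702  1.933  2.612  0.4   -2.816]
1 50 carout [ 0.426 -0.041  0.07 ] None
-1 30 sash0 [ 0.602 -0.024  0.07 ] [-0.172  0.576  1.966
[... 419 characters left out ...]
0 pre [ 0.506 -0.033  0.185] [-0.27   0.207  2.24   1.443  0.234  1.417]
-1 40 sash1 [ 0.602 -0.024  0.28 ] [-0.192  0.198  1.936  0.519  0.376  2.43 ]
-1 40 car [ 0.68  -0.017  0.07 ] [-0.15   0.672  1.858  1.995  0.172  0.952]
-1 40 carout [ 0.426 -0.041  0.07 ] [-0.376  0.462  2.465  2.508  0.515  0.197]
-1 50 sash0 [ 0.602 -0.024  0.07 ] [-0.213  0.639  2.125  2.657  0.522  0.227]
-1 50 pre [ 0.488 -0.035  0.166] [-0.328  0.267  2.378  2.345  0.456  0.461]
-1 50 sash1 [ 0.602 -0.024  0.28 ] [-0.213  0.19   2.036  1.3    0.244  1.648]
-1 50 car [ 0.68  -0.017  0.07 ] [-0.165  0.702  1.933  2.612  0.4    0.326]
-1 50 carout [ 0.426 -0.041  0.07 ] [-0.433  0.577  2.528  2.598  0.841  0.025]
```

```bash
python3 - <<'E'
from h import *
H=Hood;np.set_printoptions(precision=2,suppress=True)
print(np.array(optics.get_image('wrist')['mount']), R.from_quat(r.current_ee_rot()).as_matrix())
def line(th,fl,a,b,n=6):
    q=ori(np.radians(th),H.yaw,fl)
    return [r.inverse_kinematics(a+(b-a)*t,q) for t in np.linspace(0,1,n)]
for th in (10,15,20,25):
    print('sash',th); 
    for j in line(th,1,H.w(-.056,0,.07),H.w(-.056,0,.28),4): print(np.array(j) if j is not None else None)
for fl in (1,-1):
  for th in (25,30,35,40,45,50):
    print('car',fl,th)
    for j in line(th,fl,H.w(.022,0,.07),H.w(-.233,0,.07),6): print(np.array(j) if j is not None else None)
E
```

```text
[[-0.   -0.96 -0.28  0.07]
 [ 1.   -0.    0.   -0.  ]
 [-0.   -0.28  0.96 -0.12]
 [ 0.    0.    0.    1.  ]] [[ 0.96  0.27 -0.  ]
 [ 0.27 -0.96  0.  ]
 [ 0.   -0.   -1.  ]]
sash 10
[-0.13  0.63  1.75  0.07  0.59 -0.28]
[-0.13  0.52  1.72  0.06  0.73 -0.27]
[-0.13  0.42  1.67  0.05  0.88 -0.26]
[-0.13  0.35  1.6   0.05  1.03 -0.25]
sash 15
[-0.14  0.61  1.81  0.13  0.48 -0.35]
[-0.14  0.49  1.78  0.11  0.62 -0.32]
[-0.14  0.39  1.73  0.09  0.77 -0.29]
[-0.14  0.31  1.65  0.08  0.92 -0.28]
sash 20
[-0.15  0.59  1.86  0.24  0.36 -0.46]
[-0.15  0.47  1.84  0.17  0.5  -0.39]
[-0.15  0.37  1.79  0.14  0.65 -0.34]
[-0.15  0.28  1.71  0.12  0.81 -0.31]
sash 25
[-0.16  0.59  1.91  0.46  0.24 -0.68]
[-0.16  0.46  1.89  0.29  0.39 -0.5 ]
[-0.16  0.35  1.84  0.21  0.54 -0.41]
[-0.16  0.26  1.77  0.17  0.7  -0.36]
car 1 25
[-0.13  0.68  1.71  0.28  0.34 -0.47]
[-0.15  0.62  1.84  0.38  0.27 -0.59]
[-0.17  0.56  1.97  0.54  0.22 -0.78]
[-0.21  0.5   2.1   0.8   0.18 -1.07]
[-0.25  0.45  2.22  1.17  0.15 -1.48]
[-0.3   0.4   2.34  1.56  0.16 -1.92]
car 1 30
[-0.13  0.67  1.76  0.53  0.23 -0.72]
[-0
[... 1532 characters left out ...]
.15  0.68  1.85  2.    0.17  0.94]
[-0.18  0.63  1.98  2.27  0.23  0.65]
[-0.21  0.58  2.11  2.41  0.29  0.48]
[-0.25  0.53  2.23  2.48  0.36  0.36]
[-0.3   0.5   2.35  2.52  0.44  0.27]
[-0.37  0.47  2.46  2.52  0.52  0.19]
car -1 45
[-0.16  0.69  1.89  2.43  0.27  0.51]
[-0.18  0.64  2.02  2.53  0.35  0.38]
[-0.22  0.6   2.14  2.58  0.42  0.3 ]
[-0.26  0.56  2.26  2.6   0.5   0.23]
[-0.32  0.54  2.38  2.6   0.59  0.16]
[-0.4   0.52  2.49  2.58  0.68  0.1 ]
car -1 50
[-0.16  0.71  1.93  2.61  0.4   0.32]
[-0.19  0.67  2.05  2.65  0.48  0.26]
[-0.23  0.63  2.18  2.66  0.56  0.2 ]
[-0.28  0.6   2.29  2.66  0.65  0.15]
[-0.34  0.58  2.41  2.64  0.74  0.09]
[-0.43  0.58  2.52  2.6   0.84  0.02]
```

```bash
python3 - <<'E'
from h import *
H=Hood
q=ori(np.radians(15),H.yaw,1);z=R.from_quat(q).as_matrix()[:,2]
r.set_gripper(.5,40)
r.move_to(H.w(-.056,0,.07)-.14*z,q);st()
snap('wrist','w1')
E
```

```text
t 3.0 p [ 0.5662 -0.0284  0.2053] F [-0.1  0.9  0.6] op 0.499
```

View pics/w1.png

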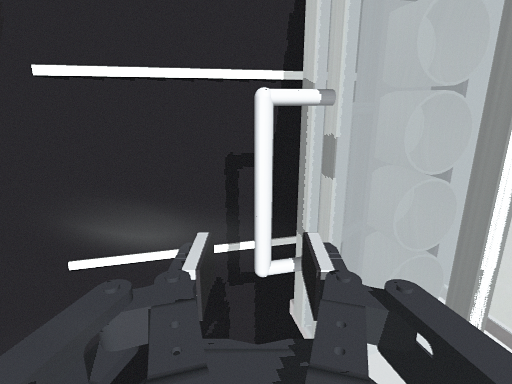

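The wrist view shows the sash bar running from (263,90) to (263,275), and the rails running left at v≈72 and v≈265.

```bash
python3 - <<'E'
from h import *
d=load('w1');np.set_printoptions(precision=4,suppress=True)
a=onplane(d,263.5,97,.07);b=onplane(d,262.5,268,.07);print(a,b,np.linalg.norm(a-b),(a+b)/2,np.arctan2((a-b)[0]*-1,(a-b)[1])) 
for v in (120,150,180,210): print(pt(d,263,v,1))
# fit bar using depth cloud
C=cloud(d)[95:235,240:285].reshape(-1,3);C=C[(C[:,2]>.06)&(C[:,2]<.09)];t=C[C[:,2]>np.nanpercentile(C[:,2],60)]
k=np.polyfit(t[:,1],t[:,0],1);print('fit',k,t[:,2].max(),C[:,1].min(),C[:,1].max(), 'x at y=-.0244',np.polyval(k,-.0244))
for u,v in [(60,70),(280,75),(80,265),(290,239)]: print(pt(d,u,v,1))
E
```

```text
[0.5996 0.046  0.07  ] [ 0.6136 -0.1051  0.07  ] 0.15175067946825027 [ 0.6066 -0.0296  0.07  ] 0.0923986153993367
[0.5932 0.0295 0.0968]
[0.5951 0.008  0.0976]
[ 0.5975 -0.0148  0.0969]
[ 0.5998 -0.0389  0.0971]
fit [-0.0904  0.5909] 0.08999940312934118 -0.06218088634065373 0.04557904533981894 x at y=-.0244 0.5931509236034419
[0.4393 0.0528 0.0031]
[0.6336 0.0699 0.003 ]
[ 0.4455 -0.1297  0.0032]
[ 0.6664 -0.1078  0.0031]
```

```bash
python3 - <<'E'
from h import *
d=load('w1');np.set_printoptions(precision=4,suppress=True)
h=.090
a=onplane(d,263.5,97,h);b=onplane(d,262.5,268,h);m=(a+b)/2;print(a,b,np.linalg.norm(a-b),m,np.arctan2((a-b)[0]*-1,(a-b)[1])) 
d=load('t0');a=onplane(d,251.7,172.4,h);b=onplane(d,295.3,168,h);print((a+b)/2,np.linalg.norm(a-b))
yaw=.091
print('hood o', m+.056*np.array([np.cos(yaw),np.sin(yaw),0]))
E
```

```text
[0.5939 0.0455 0.09  ] [ 0.6068 -0.0936  0.09  ] 0.1397030029266942 [ 0.6004 -0.024   0.09  ] 0.09239861539933639
[ 0.599  -0.0237  0.09  ] 0.14324253777118556
hood o [ 0.6561 -0.0189  0.09  ]
```

```bash
sed -i 's/o=np.array(\[.658,-.019,0\]);yaw=.095/o=np.array([.6561,-.0190,0]);yaw=.0915/' h.py
python3 - <<'E'
from h import *
H=Hood
q=ori(np.radians(15),H.yaw,1);z=R.from_quat(q).as_matrix()[:,2]
g=H.w(-.056,0,.09)-.003*z
r.move_linear(g-.06*z,q,vel=.12); r.move_linear(g,q,vel=.1);st()
r.set_gripper(0,60);st()
r.move_linear(g+[0,0,.05],vel=.08);st()
r.move_linear(g+[0,0,.185],vel=.12);st()
r.move_linear(g+[0,0,.193],vel=.04);st()
snap('scene','s1')
E
```

```text
t 4.4 p [ 0.5998 -0.0242  0.0933] F [ 0.3  0.1 -0.7] op 0.498
t 4.8 p [ 0.6001 -0.0242  0.0936] F [1.4 0.7 3.8] op 0.138
t 5.6 p [ 0.6001 -0.0242  0.1434] F [3.4 0.7 3.4] op 0.145
t 6.9 p [ 0.6    -0.0242  0.2776] F [ 8.  -0.2 -2.2] op 0.139
t 7.2 p [ 0.5999 -0.0242  0.2839] F [ 18.    0.3 -16.5] op 0.137
```

View pics/s1.png

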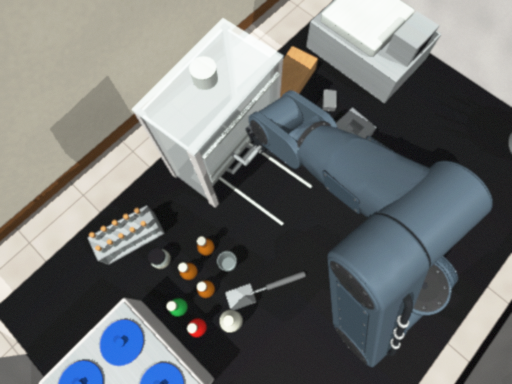

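```bash
python3 - <<'E'
from h import *
H=Hood
r.move_linear(np.array(r.current_tool_pos())-[0,0,.002],vel=.05);st()
r.set_gripper(.5)
q=ori(np.radians(15),H.yaw,1);z=R.from_quat(q).as_matrix()[:,2]
p=np.array(r.current_tool_pos())
r.move_linear(p-.06*z,vel=.15)
r.move_linear(H.w(-.25,0,.33),vel=.2);st()
q=ori(np.radians(45),H.yaw,-1);z=R.from_quat(q).as_matrix()[:,2]
print(np.round(r.inverse_kinematics(H.w(.022,0,.07)-.2*z,q),2),np.round(r.current_q(),2))
r.move_to(H.w(.022,0,.07)-.2*z,q);st()
snap('wrist','w2')
E
```

```text
t 7.5 p [ 0.6    -0.0242  0.2807] F [10.  -0.3 -9. ] op 0.138
t 9.5 p [ 0.4079 -0.0419  0.33  ] F [-0.3 -0.5  0.1] op 0.501
[-0.25  0.21  2.19  1.65  0.24  1.24] [-0.27 -0.12  2.01  0.11  1.   -0.41]
t 11.0 p [ 0.5375 -0.0298  0.2117] F [-0.   0.4  0.4] op 0.500
```

View pics/w2.png

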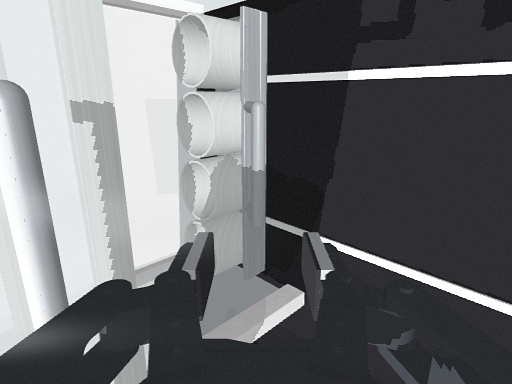

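The raised sash bar is at the left, (15,90)–(50,330). The pots are at u≈200 and the carriage handle is near (257,105–270). Zooming in.

```bash
python3 - <<'E'
from h import *
d=load('w2');np.set_printoptions(precision=4,suppress=True)
a=cv2.imread('pics/w2.png')[80:300,190:320]
cv2.imwrite('pics/w2z.png',cv2.resize(a,None,fx=2.7,fy=2.7,interpolation=cv2.INTER_CUBIC))
H=Hood
Rh=np.array([[np.cos(H.yaw),np.sin(H.yaw),0],[-np.sin(H.yaw),np.cos(H.yaw),0],[0,0,1]])
for v in (115,135,155,180,200,220,240,260):
  print(v,[np.round(Rh@(pt(d,u,v)-H.o),3).tolist() for u in (246,252,258,263)])
E
```

```text
115 [[0.065, -0.051, 0.046], [0.023, -0.053, 0.077], [0.017, -0.054, 0.075], [0.016, -0.053, 0.069]]
135 [[0.065, -0.028, 0.046], [0.023, -0.034, 0.077], [0.017, -0.035, 0.075], [0.015, -0.034, 0.07]]
155 [[0.064, -0.005, 0.047], [0.023, -0.014, 0.077], [0.017, -0.015, 0.075], [0.015, -0.014, 0.07]]
180 [[0.065, 0.025, 0.047], [0.023, 0.012, 0.077], [0.017, 0.011, 0.074], [0.015, 0.011, 0.069]]
200 [[0.065, 0.05, 0.047], [0.024, 0.033, 0.077], [0.017, 0.033, 0.074], [0.015, 0.033, 0.068]]
220 [[0.064, 0.075, 0.048], [0.023, 0.056, 0.077], [0.016, 0.054, 0.075], [0.015, 0.056, 0.068]]
240 [[0.064, 0.102, 0.048], [0.064, 0.106, 0.038], [0.063, 0.109, 0.028], [0.064, 0.113, 0.017]]
260 [[0.065, 0.131, 0.048], [0.064, 0.135, 0.038], [0.065, 0.139, 0.026], [0.065, 0.143, 0.017]]
```

View pics/w2z.png

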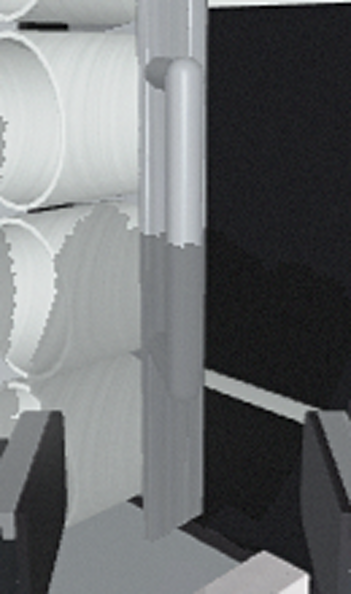

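```bash
python3 - <<'E'
from h import *
H=Hood
q=ori(np.radians(45),H.yaw,-1);z=R.from_quat(q).as_matrix()[:,2]
r.set_gripper(.42,60)
g=H.w(.022,0,.07)-.003*z
r.move_linear(g-.05*z,q,vel=.12);st()
r.move_linear(g,q,vel=.08);st()
r.set_gripper(0,60);st()
xh=np.array([np.cos(H.yaw),np.sin(H.yaw),0])
r.move_linear(g-.08*xh,vel=.08);st()
r.move_linear(g-.248*xh,vel=.12);st()
r.move_linear(g-.257*xh,vel=.03);st()
E
```

```text
t 12.7 p [ 0.6405 -0.0205  0.1079] F [ 0.4 -0.2  0.6] op 0.422
t 13.4 p [ 0.6757 -0.0172  0.0722] F [-0.2 -0.4  1.1] op 0.420
t 13.8 p [ 0.676  -0.0172  0.0729] F [-4.1  0.1  5.9] op 0.139
t 14.9 p [ 0.5962 -0.0245  0.0728] F [-3.5  0.8  9.5] op 0.145
t 16.5 p [ 0.4287 -0.0397  0.0728] F [-2.6  1.1 14. ] op 0.140
t 16.9 p [ 0.4218 -0.0405  0.0729] F [21.5 13.  -7.3] op 0.143
```

```bash
cat >> h.py <<'E'
def down(a):  # jaw opening direction at angle a from world x
    return R.from_matrix(np.stack([[np.sin(a),-np.cos(a),0],[np.cos(a),np.sin(a),0],[0,0,-1]],1)).as_quat()
E
python3 - <<'E'
from h import *
H=Hood
q=ori(np.radians(45),H.yaw,-1);z=R.from_quat(q).as_matrix()[:,2]
p=np.array(r.current_tool_pos())
r.set_gripper(.45)
st()
r.move_linear(p-.06*z,vel=.12)
p=np.array(r.current_tool_pos())
r.move_linear(p+[0,0,.2],vel=.2)
st()
for a in (0,np.pi/2,np.pi,-np.pi/2):
    print(a,r.inverse_kinematics([.47,.33,.30],down(a)))
snap('top','t1')
E
```

```text
t 17.3 p [ 0.4194 -0.0406  0.0719] F [0.2 0.  0.2] op 0.453
t 19.9 p [ 0.3798 -0.0445  0.3149] F [ 0.3 -0.9 -0.1] op 0.448Traceback (most recent call last):
  File "<stdin>", line 12, in <module>
  File "h.py", line 37, in down
    return R.from_matrix(np.stack([[np.sin(a),-np.cos(a),0],[np.cos(a),np.sin(a),0],[0,0,-1]],1)).as_quat()
           ~~~~~~~~~~~~~^^^^^^^^^^^^^^^^^^^^^^^^^^^^^^^^^^^^^^^^^^^^^^^^^^^^^^^^^^^^^^^^^^^^^^^^^
  File "scipy/spatial/transform/_rotation.pyx", line 1143, in scipy.spatial.transform._rotation.Rotation.from_matrix
ValueError: Non-positive determinant (left-handed or null coordinate frame) in rotation matrix 0: [[ 0.  1.  0.]
 [-1.  0.  0.]
 [ 0.  0. -1.]].
```

```bash
sed -i 's/\[np.sin(a),-np.cos(a),0\]/[-np.sin(a),np.cos(a),0]/' h.py
python3 - <<'E'
from h import *
snap('top','t1')
for a in (0,np.pi/2,np.pi,-np.pi/2):
    j=r.inverse_kinematics([.47,.33,.30],down(a)); print(round(a,2),None if j is None else np.round(j,2))
E
```

```text
0 [ 0.53  0.35  1.53 -0.    1.26  0.53]
1.57 [ 0.53  0.35  1.53 -0.    1.26 -1.04]
3.14 [ 0.53  0.35  1.53 -0.    1.26 -2.61]
-1.57 [ 0.53  0.35  1.53 -0.    1.26  2.1 ]
```

View pics/t1.png

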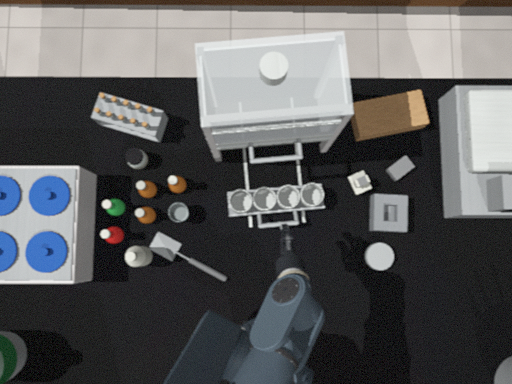

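```bash
python3 - <<'E'
from h import *
r.move_to([.47,.30,.36],down(0));st()
snap('wrist','w3')
E
```

```text
t 21.3 p [0.4701 0.2993 0.3598] F [ 0.5 -0.6  0.9] op 0.454
```

View pics/w3.png

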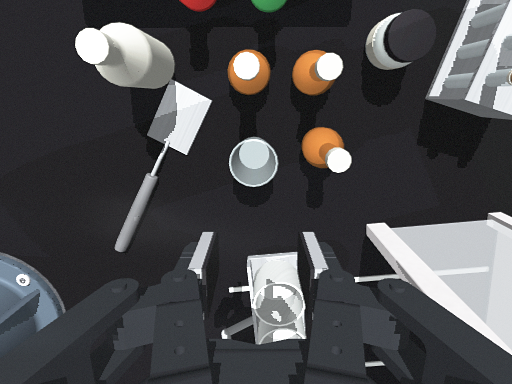

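```bash
python3 - <<'E'
from h import *
d=load('w3')
for n,u,v in [('C',246,65),('B',328,67),('A',339,160)]:
    print(n,onplane(d,u,v,.124),pt(d,u,v,1))
print('beaker',onplane(d,253,160,.075))
E
```

```text
C [0.45713438 0.4019863  0.124     ] [0.45710844 0.40204963 0.12326332]
B [0.54299104 0.39973459 0.124     ] [0.5429797  0.39973019 0.12405518]
A [0.56130768 0.30082698 0.124     ] [0.56115388 0.30094535 0.12459856]
beaker [0.46287964 0.29147854 0.075     ]
```

```bash
cat >> h.py <<'E'
GZ=.087
POTY={1:.117,2:.039,3:-.039,4:-.117}
def pick(x,y,a=0):
    r.set_gripper(.6,40)
    r.move_to([x,y,.25],down(a))
    r.move_linear([x,y,GZ+.003],down(a),vel=.15)
    r.set_gripper(0,40);st()
    r.move_linear([x,y,GZ+.03],vel=.08);st()
    r.move_linear([x,y,GZ+.003+.15],vel=.15);st()
def place(n):
    p=Hood.w(-.147,POTY[n],0);a=Hood.yaw
    r.move_linear(p+[0,0,GZ+.003+.15],down(a),vel=.2)
    r.move_linear(p+[0,0,GZ+.003+.029+.02],vel=.12);st()
    r.move_linear(p+[0,0,GZ+.003+.029+.003],vel=.04);st()
def lower():
    f0=r.current_contact_force()[2]
    for i in range(8):
        p=np.array(r.current_tool_pos()); r.move_linear(p-[0,0,.001],vel=.01)
        f=r.current_contact_force()[2]
        if f-f0>1.5: break
    print('lower',i,f0,f);st()
def release():
    r.set_gripper(.6)
    p=np.array(r.current_tool_pos()); r.move_linear(p+[0,0,.15],vel=.15);st()
E
python3 - <<'E'
from h import *
d=load('t1')
for n,u,v in [(1,241,201),(2,265,198),(3,289,196),(4,312,194)]: print(onplane(d,u,v,.088),Hood.w(-.147,POTY[n],0))
pick(.5611,.3003)
place(3)
snap('wrist','w4')
E
```

```text
[0.49798752 0.08206478 0.088     ] [0.49902436 0.08407883 0.        ]
[0.50788005 0.00423743 0.088     ] [0.50615141 0.00640512 0.        ]
[ 0.51452622 -0.07375641  0.088     ] [ 0.51327845 -0.07126859  0.        ]
[ 0.52118044 -0.14864616  0.088     ] [ 0.5204055 -0.1489423  0.       ]
t 23.8 p [0.5615 0.3005 0.0907] F [-1.2 -0.7  4.9] op 0.276
t 24.3 p [0.5611 0.3003 0.1174] F [ 0.2 -1.1 -2. ] op 0.276
t 25.3 p [0.5607 0.3001 0.2388] F [ 0.1 -0.1 -1.3] op 0.271
t 28.3 p [ 0.5137 -0.0713  0.1397] F [ 0.5  0.1 -2.6] op 0.277
t 28.9 p [ 0.5133 -0.0713  0.1219] F [-0.3  0.3 -2. ] op 0.278
```

View pics/w4.png

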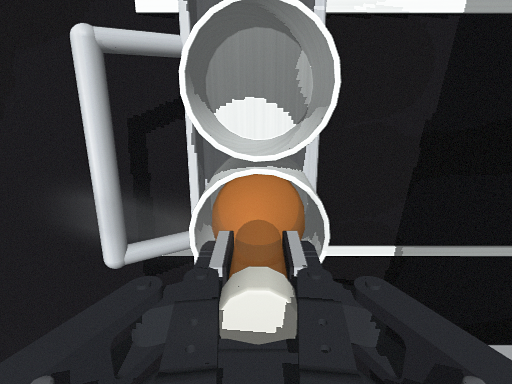

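The flask is inside pot 3, centred near (260,215). Lowering until contact, then releasing.

```bash
python3 - <<'E'
from h import *
lower(); release()
r.move_to([.47,.30,.36],down(0));st()
snap('wrist','w5');snap('top','t2')
E
```

```text
lower 2 -1.7531450307285386 4.3442146368957495
t 29.7 p [ 0.5137 -0.0713  0.1196] F [-0.9  0.4  4.3] op 0.276
t 31.2 p [ 0.513  -0.0712  0.2682] F [ 0.1 -0.6  0.3] op 0.604
t 32.7 p [0.4704 0.2992 0.3596] F [ 0.2 -0.  -0. ] op 0.598
```

View pics/w5.png

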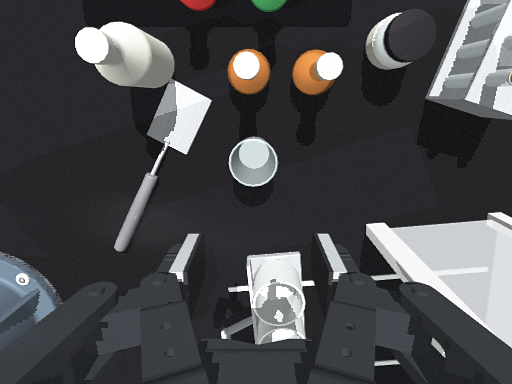

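View pics/t2.png

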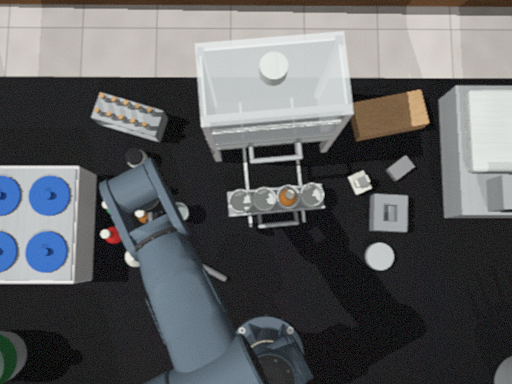

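```bash
python3 - <<'E'
from h import *
d=load('w5'); print(onplane(d,410,37,.075))
pick(.543,.3995,a=.5)
place(2);lower();release()
r.move_to([.45,.30,.36],down(0));st()
snap('wrist','w6')
E
```

```text
[0.64623167 0.4359324  0.075     ]
t 35.2 p [0.5432 0.3996 0.0905] F [0.2 0.7 1.9] op 0.274
t 35.7 p [0.543  0.3995 0.1174] F [ 0.  -0.1 -1.8] op 0.270
t 36.7 p [0.5426 0.3992 0.2388] F [-0.3  0.1 -1.8] op 0.277
t 39.8 p [0.5066 0.0064 0.1396] F [-0.1 -0.2 -1.4] op 0.274
t 40.4 p [0.5062 0.0064 0.1219] F [-0.1 -0.4 -1.9] op 0.275
lower 2 -1.9453422126834001 3.9360148410894937
t 41.2 p [0.5065 0.0064 0.1194] F [-1.3 -0.1  3.9] op 0.280
t 42.7 p [0.5057 0.0064 0.268 ] F [-1.4 -0.1 -0.3] op 0.598
t 43.9 p [0.4503 0.2992 0.3594] F [-0.6 -0.8 -0.3] op 0.597
```

View pics/w6.png

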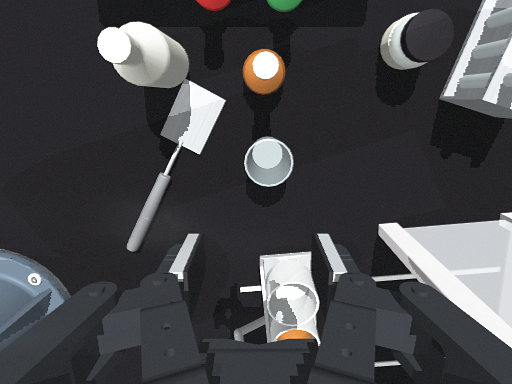

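```bash
python3 - <<'E'
from h import *
d=load('w6'); p=onplane(d,265,65,.124);print(p,pt(d,265,65,1))
assert np.hypot(p[0]-.457,p[1]-.402)<.006
pick(.4572,.4015,a=0)
place(1);lower();release()
r.move_linear(np.array(r.current_tool_pos())+[0,0,.08],vel=.2)
r.move_to([.40,.12,.36],down(0));st()
snap('wrist','w7')
E
```

```text
[0.45690098 0.40157941 0.124     ] [0.45689771 0.40156545 0.12416478]
t 46.4 p [0.4577 0.4017 0.0907] F [ 1.1 -0.1  5. ] op 0.280
t 46.9 p [0.4572 0.4015 0.1173] F [-0.5 -1.  -2.5] op 0.276
t 47.8 p [0.4568 0.4012 0.2389] F [-0.2  0.1 -2.8] op 0.274
t 50.6 p [0.4994 0.0841 0.1396] F [-0.   0.4 -2. ] op 0.274
t 51.1 p [0.499  0.0841 0.1219] F [ 0.   0.5 -1.5] op 0.277
lower 2 -1.4596895097272244 5.612141507768429
t 51.9 p [0.4996 0.0841 0.1196] F [-1.  -0.4  5.6] op 0.277
t 53.4 p [0.4986 0.0841 0.2681] F [-0.2 -0.7  0.3] op 0.598
t 54.5 p [0.3994 0.1202 0.3592] F [0.4 0.1 0.1] op 0.603
```

View pics/w7.png

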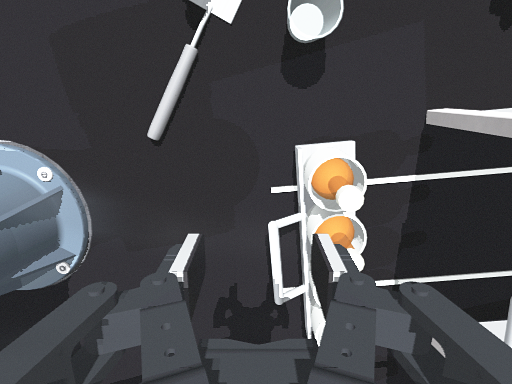

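```bash
python3 - <<'E'
from h import *
H=Hood
q=ori(np.radians(45),H.yaw,-1);z=R.from_quat(q).as_matrix()[:,2]
xh=np.array([np.cos(H.yaw),np.sin(H.yaw),0])
g=H.w(-.233,0,.07)-.003*z
r.set_gripper(.45,60)
r.move_to(g-.06*z+[0,0,.2],q);st()
r.move_linear(g-.06*z,vel=.2);r.move_linear(g,vel=.1);st()
r.set_gripper(0,60);st()
r.move_linear(g+.05*xh,vel=.06);st()
r.move_linear(g+.248*xh,vel=.09);st()
for k in (.253,.255,.2565):
    r.move_linear(g+k*xh,vel=.02);st()
E
```

```text
t 56.4 p [ 0.3799 -0.0442  0.3148] F [0.3 0.9 0.7] op 0.450
t 59.1 p [ 0.4216 -0.0404  0.0723] F [-0.2  0.8  0.4] op 0.451
t 59.5 p [ 0.4224 -0.0406  0.0732] F [-2.   1.1  8.6] op 0.141
t 60.5 p [ 0.4726 -0.036   0.0732] F [2.4 2.8 5.8] op 0.141
t 62.8 p [ 0.6694 -0.0181  0.0732] F [0.7 0.4 6.2] op 0.141
t 63.2 p [ 0.6746 -0.0176  0.0732] F [ 2.1 -0.9  6.6] op 0.138
t 63.5 p [ 0.6757 -0.0175  0.0732] F [-9.5 -1.  14.2] op 0.136
t 63.7 p [ 0.6758 -0.0175  0.0731] F [-28.2  -1.6  29.5] op 0.136
```

```bash
python3 - <<'E'
from h import *
H=Hood
q=ori(np.radians(45),H.yaw,-1);z=R.from_quat(q).as_matrix()[:,2]
xh=np.array([np.cos(H.yaw),np.sin(H.yaw),0])
g=H.w(-.233,0,.07)-.003*z
r.move_linear(g+.2553*xh,vel=.02);st()
r.set_gripper(.42);st()
p=np.array(r.current_tool_pos())
r.move_linear(p-.2*z,vel=.15);st()
snap('wrist','w8')
E
```

```text
t 64.0 p [ 0.6757 -0.0175  0.0731] F [-14.4  -1.6  16.6] op 0.143
t 64.3 p [ 0.676  -0.0172  0.0718] F [-0.3 -0.3 -0.9] op 0.418
t 65.8 p [ 0.5351 -0.0301  0.2131] F [-0.1  0.1 -0.3] op 0.421
```

View pics/w8.png

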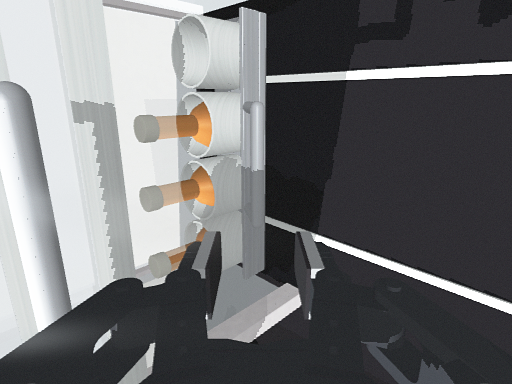

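```bash
python3 - <<'E'
from h import *
d=load('w8');H=Hood
Rh=np.array([[np.cos(H.yaw),np.sin(H.yaw),0],[-np.sin(H.yaw),np.cos(H.yaw),0],[0,0,1]])
for v in (115,135,155,180,200): print(v,[np.round(Rh@(pt(d,u,v)-H.o),3).tolist() for u in (246,252,258,263)])
E
```

```text
115 [[0.065, -0.051, 0.045], [0.022, -0.054, 0.077], [0.016, -0.054, 0.074], [0.015, -0.054, 0.068]]
135 [[0.065, -0.028, 0.045], [0.021, -0.034, 0.078], [0.016, -0.035, 0.075], [0.015, -0.034, 0.068]]
155 [[0.064, -0.005, 0.046], [0.021, -0.014, 0.078], [0.017, -0.014, 0.073], [0.015, -0.014, 0.068]]
180 [[0.065, 0.026, 0.046], [0.022, 0.012, 0.077], [0.017, 0.012, 0.073], [0.016, 0.013, 0.067]]
200 [[0.064, 0.051, 0.046], [0.022, 0.033, 0.077], [0.017, 0.033, 0.073], [0.016, 0.035, 0.066]]
```

```bash
python3 - <<'E'
from h import *
H=Hood
r.move_linear(H.w(-.25,0,.30),vel=.15)
q=ori(np.radians(15),H.yaw,1);z=R.from_quat(q).as_matrix()[:,2]
r.set_gripper(.5,60)
g=H.w(-.056,0,.28)-.003*z
r.move_to(g-.12*z-.02*np.array([1,0,0]),q);st()
r.move_linear(g-.05*z,q,vel=.15);r.move_linear(g,q,vel=.1);st()
r.set_gripper(0,60);st()
r.move_linear(g-[0,0,.05],vel=.08);st()
r.move_linear(g-[0,0,.2],vel=.12);st()
for k in (.206,.209,.210,.211,.212):
    r.move_linear(g-[0,0,k],vel=.03);st()
    if r.current_contact_force()[2]>20: break
snap('wrist','w9')
E
```

```text
t 69.2 p [ 0.5484 -0.027   0.3986] F [-0.9  0.2  1.2] op 0.499
t 70.5 p [ 0.5997 -0.0242  0.2835] F [ 0.6 -0.2 -0.1] op 0.499
t 70.9 p [ 0.5993 -0.0243  0.2833] F [-4.7 -1.5  3.2] op 0.142
t 71.7 p [ 0.5993 -0.0242  0.2321] F [  2.2  -1.8 -11.2] op 0.134
t 73.1 p [ 0.5993 -0.0242  0.0829] F [-2.4 -1.8 -6. ] op 0.138
t 73.4 p [ 0.5993 -0.0242  0.0769] F [-4.4 -2.8 -4.3] op 0.141
t 73.7 p [ 0.5995 -0.0242  0.0765] F [-23.2  -2.9  32. ] op 0.142
```

View pics/w9.png

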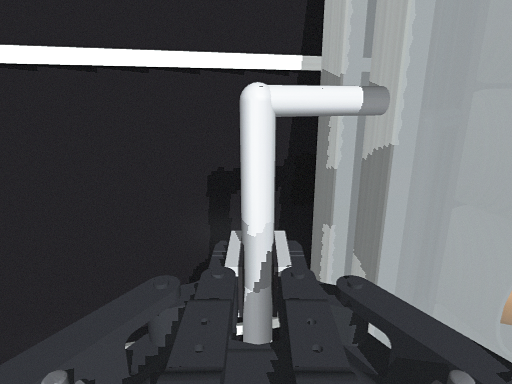

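```bash
python3 - <<'E'
from h import *
H=Hood
r.move_linear(np.array(r.current_tool_pos())+[0,0,.000],vel=.02)
r.set_gripper(.5);st()
z=R.from_quat(r.current_ee_rot()).as_matrix()[:,2]
p=np.array(r.current_tool_pos())
r.move_linear(p-.14*z,vel=.15);st()
snap('wrist','w10')
d=load('w10')
Rh=np.array([[np.cos(H.yaw),np.sin(H.yaw),0],[-np.sin(H.yaw),np.cos(H.yaw),0],[0,0,1]])
for v in (120,150,180,210): print([np.round(Rh@(pt(d,u,v)-H.o),4).tolist() for u in (256,259,262,265)])
E
```

```text
t 74.4 p [ 0.5999 -0.0242  0.0768] F [ 0.2  0.3 -0.1] op 0.502
t 75.5 p [ 0.5634 -0.0274  0.2111] F [-0.9  0.5  0.6] op 0.498
[[-0.0596, 0.0535, 0.0773], [-0.057, 0.0535, 0.0771], [-0.0546, 0.0534, 0.0775], [-0.0517, 0.0533, 0.076]]
[[-0.0597, 0.0296, 0.0778], [-0.0567, 0.0292, 0.0761], [-0.0544, 0.0292, 0.0769], [-0.0517, 0.0291, 0.0766]]
[[-0.0593, 0.0038, 0.076], [-0.057, 0.004, 0.0772], [-0.0542, 0.0036, 0.0765], [-0.0514, 0.0033, 0.0761]]
[[-0.0593, -0.0231, 0.0757], [-0.057, -0.0229, 0.077], [-0.0547, -0.0225, 0.0786], [-0.0511, -0.0241, 0.0754]]
```

View pics/w10.png

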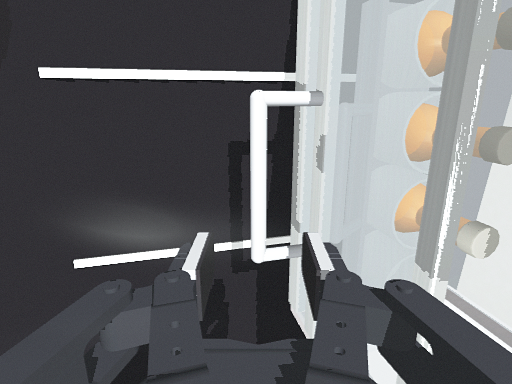

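Bar top reads 0.077, so its centre is at 0.070 and the sash is shut, with the flasks standing behind it. The plug is next.

```bash
python3 - <<'E'
from h import *
r.move_linear(np.array(r.current_tool_pos())+[-.08,0,.12],vel=.2)
r.move_to([.51,-.42,.30],down(0.0));st()
snap('wrist','w11');snap('top','t3')
E
```

```text
t 77.9 p [ 0.5106 -0.4189  0.3004] F [-0.3 -0.4  0.6] op 0.497
```

View pics/w11.png

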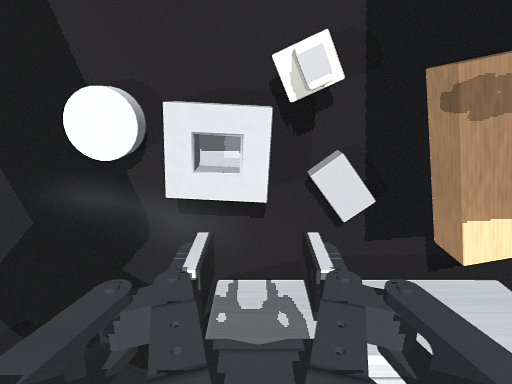

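View pics/t3.png

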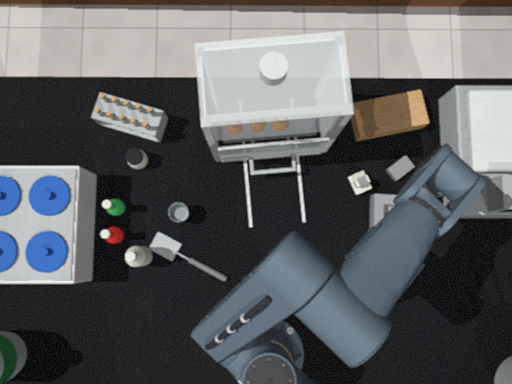

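```bash
python3 - <<'E'
from h import *
a=cv2.imread('pics/w11.png')
x=cv2.resize(a[20:110,262:352],None,fx=5,fy=5,interpolation=cv2.INTER_CUBIC)
y=cv2.resize(a[110:200,180:255],None,fx=5,fy=5,interpolation=cv2.INTER_CUBIC)
cv2.imwrite('pics/w11z.png',np.hstack([x,y][:2])[:,:800])
E
```

```text
(no output)
```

View pics/w11z.png

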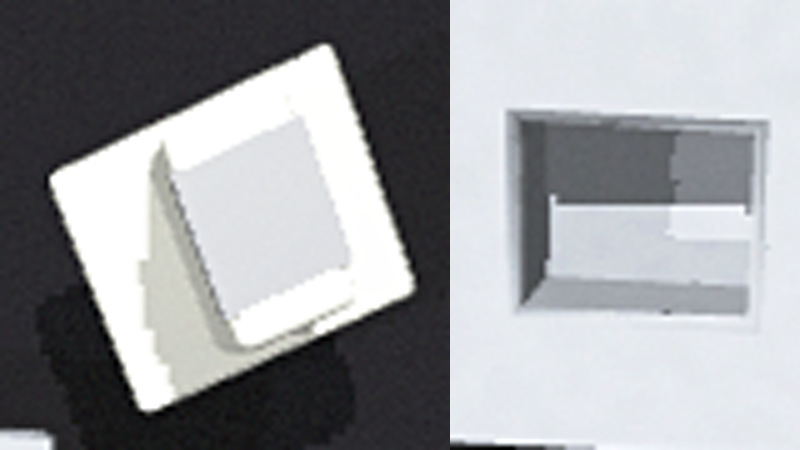

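```bash
python3 - <<'E'
from h import *
np.set_printoptions(precision=4,suppress=True)
d=load('w11')
f=lambda x,y,h:onplane(d,262+x/5-.4,20+y/5-.4,h)
P=np.array([f(x,y,.044) for x,y in [(50,178),(328,45),(413,285),(150,412)]])
print('plug',P,P.mean(0),[np.linalg.norm(P[i]-P[i-1]) for i in range(4)])
for i,j in [(0,1),(3,2)]: print(np.arctan2(*(P[j]-P[i])[[1,0]]))
for i,j in [(3,0),(2,1)]: print(np.arctan2(*(P[j]-P[i])[[1,0]])-np.pi/2)
print('depth flange',pt(d,262+16,20+40,1),'griptop',pt(d,262+52,20+42,1))
g=lambda x,y,h:onplane(d,180+(x-450)/5-.4,110+y/5-.4,h)
P=np.array([g(x,y,.06) for x,y in [(507,110),(769,122),(757,328),(514,313)]])
print('hole',P,P.mean(0),[np.linalg.norm(P[i]-P[i-1]) for i in range(4)])
P=np.array([onplane(d,u,v,.06) for u,v in [(163.5,101.5),(272,106),(267.5,202.5),(166,198)]])
print('box',P,P.mean(0),[np.linalg.norm(P[i]-P[i-1]) for i in range(4)])
for i,j in [(0,1),(3,2)]: print(np.arctan2(*(P[j]-P[i])[[1,0]]))
for i,j in [(3,0),(2,1)]: print(np.arctan2(*(P[j]-P[i])[[1,0]])-np.pi/2)
E
```

```text
plug [[ 0.5249 -0.3046  0.044 ]
 [ 0.5843 -0.278   0.044 ]
 [ 0.6063 -0.3267  0.044 ]
 [ 0.5484 -0.3541  0.044 ]] [ 0.566  -0.3158  0.044 ] [np.float64(0.054792740529784466), np.float64(0.06500335823498095), np.float64(0.05338630486023343), np.float64(0.0640564091791565)]
0.4202302693921184
0.4419841521919593
0.4426120322086815
0.42517819758497666
depth flange [ 0.532  -0.3095  0.0446] griptop [ 0.5657 -0.315   0.0811]
hole [[ 0.4349 -0.3858  0.06  ]
 [ 0.4937 -0.3885  0.06  ]
 [ 0.4903 -0.4361  0.06  ]
 [ 0.4338 -0.4326  0.06  ]] [ 0.4632 -0.4108  0.06  ] [np.float64(0.04673646209389514), np.float64(0.05878477769800533), np.float64(0.04776287724624043), np.float64(0.056575579212335546)]
box [[ 0.4068 -0.3533  0.06  ]
 [ 0.5254 -0.358   0.06  ]
 [ 0.5215 -0.4697  0.06  ]
 [ 0.4006 -0.4641  0.06  ]] [ 0.4636 -0.4113  0.06  ] [np.float64(0.11097725084910141), np.float64(0.11868329993281963), np.float64(0.11175563191898472), np.float64(0.12105561370431252)]
-0.03944433930971563
-0.04599188108867352
-0.05612260718416029
-0.03480118816291555
```

```bash
python3 - <<'E'
from h import *
p=np.array([.566,-.3158,0]);s=np.array([.4630,-.4110,0])
r.set_gripper(.6,60)
r.move_to(p+[0,0,.2],down(.432));r.move_linear(p+[0,0,.069],vel=.12);st()
r.set_gripper(0,60);st()
r.move_linear(p+[0,0,.10],vel=.1);r.move_linear(p+[0,0,.18],vel=.15);st()
r.move_linear(s+[0,0,.18],down(-.045),vel=.15);st()
r.move_linear(s+[0,0,.069+.068],vel=.1);st()
snap('wrist','w12')
E
```

```text
t 80.1 p [ 0.5664 -0.3161  0.0698] F [ 0.4 -0.1 -0. ] op 0.597
t 80.5 p [ 0.5663 -0.316   0.0697] F [-1.1 -0.3  5. ] op 0.298
t 81.6 p [ 0.5655 -0.3155  0.1788] F [ 0.3  0.6 -2.3] op 0.295
t 82.7 p [ 0.4634 -0.4105  0.1799] F [-0.3  0.3 -0.7] op 0.289
t 83.3 p [ 0.4633 -0.411   0.1372] F [-0.2  0.4 -1.3] op 0.294
```

View pics/w12.png

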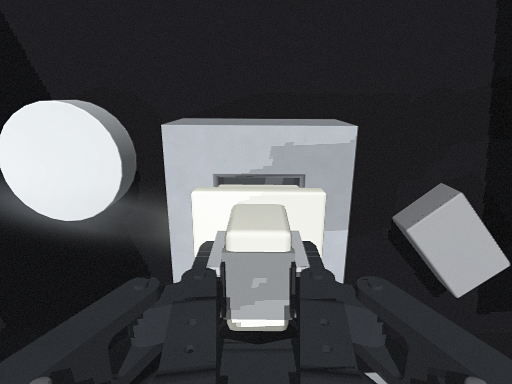

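```bash
python3 - <<'E'
from h import *
s=np.array([.4633,-.4110,0])
for h in (.062,.058,.055,.050,.042,.034,.030):
    r.move_linear(s+[0,0,.069+h],vel=.04);print(h,end=' ');st()
    F=r.current_contact_force()
    if F[2]>12 or np.hypot(F[0],F[1])>12: break
E
```

```text
0.062 t 83.6 p [ 0.4633 -0.4109  0.1309] F [ 0.4 -1.4 -2. ] op 0.296
0.058 t 83.9 p [ 0.4632 -0.4109  0.1267] F [-0.8 -1.2 -1.2] op 0.295
0.055 t 84.1 p [ 0.4632 -0.4109  0.1238] F [-0.1 -0.  -1. ] op 0.294
0.05 t 84.4 p [ 0.4632 -0.4109  0.1186] F [ 0.1 -0.5 -1.6] op 0.294
0.042 t 84.8 p [ 0.4632 -0.4109  0.1106] F [ 0.6 -0.7 -1. ] op 0.292
0.034 t 85.1 p [ 0.4632 -0.4109  0.1026] F [-0.1  0.  -1.2] op 0.297
0.03 t 85.4 p [ 0.4632 -0.4109  0.0987] F [ 0.1  0.4 -1.7] op 0.294
```

Entering freely. Before pressing it fully home, I'll confirm the hood (flasks, carriage, sash) is still fine.

```bash
python3 - <<'E'
from h import *
s=np.array([.4633,-.4110,0])
snap('top','t4')
for h in (.028,.0265,.0255,.0245,.0235,.0225):
    r.move_linear(s+[0,0,.069+h],vel=.02);print(h,end=' ');st()
    if r.current_contact_force()[2]>25: break
r.set_gripper(.6);st()
r.move_linear(np.array(r.current_tool_pos())+[0,0,.15],vel=.15)
r.move_to([.40,-.50,.30],down(0));st()
snap('wrist','w13')
r.move_to([.15,-.529,.253],down(-1.3));st()
snap('top','t5');snap('scene','s5')
E
```

```text
0.028 t 85.7 p [ 0.4633 -0.411   0.0969] F [-0.3 -0.4 -1.8] op 0.301
0.0265 t 85.9 p [ 0.4635 -0.4111  0.0957] F [-0.1  0.4  1.9] op 0.296
0.0255 t 86.2 p [ 0.4635 -0.4112  0.0957] F [-1.8  2.7 11.1] op 0.294
0.0245 t 86.4 p [ 0.4636 -0.4112  0.0956] F [-5.3  6.2 21. ] op 0.291
0.0235 t 86.7 p [ 0.4636 -0.4112  0.0956] F [-7.2  9.  30.7] op 0.293
t 87.0 p [ 0.4632 -0.4109  0.0922] F [-0.8  0.1  0.5] op 0.604
t 88.7 p [ 0.3996 -0.5001  0.2992] F [ 0.5 -0.  -0.2] op 0.602
t 89.8 p [ 0.1511 -0.5289  0.253 ] F [ 0.3 -0.4  0.8] op 0.604
```

View pics/w13.png

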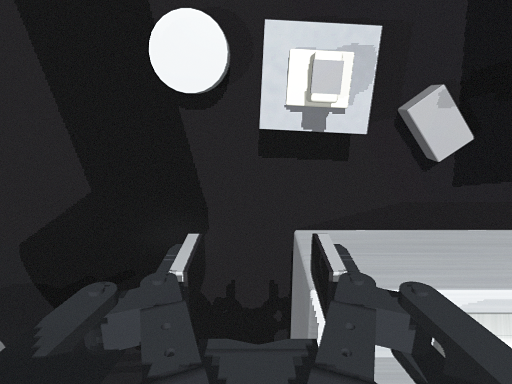

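View pics/t5.png

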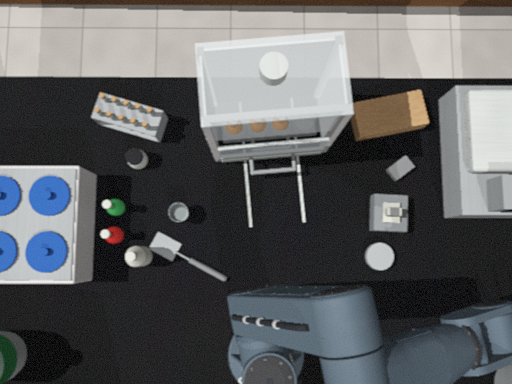

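View pics/s5.png

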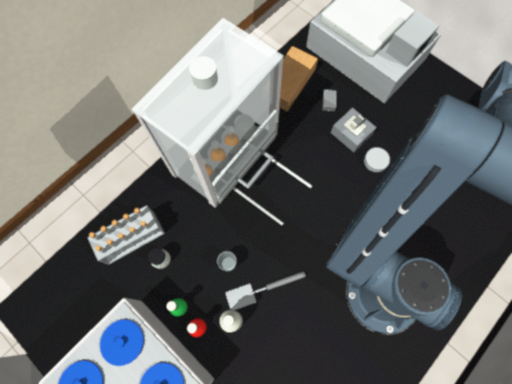

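```bash
python3 - <<'E'
from h import *
d=load('w13');print(pt(d,328,72,2),[pt(d,u,v,1)[2] for u,v in [(298,65),(298,98),(347,60),(346,102)]],'box',pt(d,275,120,2))
d=load('t5')
for u in (265,275,285):print(pt(d,u,170,0))
r.hand_in()
E
```

```text
[ 0.46360387 -0.40716317  0.10721738] [np.float64(0.07035280329470506), np.float64(0.07020178374049962), np.float64(0.06974671737701488), np.float64(0.07015119440872258)] box [ 0.41770991 -0.45379213  0.06054671]
[0.60216566 0.00380729 0.07493531]
[ 0.6022917  -0.02918464  0.07456872]
[ 0.60323173 -0.06251751  0.06937966]
the job is handed in; nothing more can be done
```

I did the whole job in the order asked and handed it in at about 90 s of the 210 s. No verdict is given on hand-in.

- **Sash up and carriage out:** I raised the sash by its handle and pulled the carriage out by its handle, each until it met its stop. The sash had started about 20 mm open, not shut.
- **Flasks:** There were three amber flasks, and they now stand in pots 1, 2 and 3. I lowered each until I felt it touch the bottom, then let go. The last pictures show all three upright.
- **Carriage home:** I pushed it to its stop. Its handle then measured within about 1 mm of where it started.
- **Sash shut:** I lowered it to its stop. The stop came about 3–4 mm before the tool height I expected, most likely because the bar had slipped in the grip. The wrist camera put the bar's centre 70 mm above the bench, which is shut.
- **Plug:** I pressed it in with about 31 N. Its flange top measures 70 mm above the bench at all four points checked, so it is level and fully home.

The bystanders and the red and green look-alikes look unmoved in the last pictures. I saw no flask or plug knocked aside. The highest force I read was about 41 N at the wrist, when pushing the carriage home.

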